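Load the warming tier and switch it on

TASK

One stoneware dish already stands in the pulled-out top tier; take two more from the cork mat and set them down gently, upright, in the tier so that exactly three are in it, and leave the last dish standing on the mat. Then push the tier fully home, and only after that turn the black lever handle of the isolator box until it lies in line with the long side of its box (on). Do not drop the dishes or disturb the spirit burner or the amber jar.

Things in the scene. Friction and masses are not known exactly. Their poses are not given: they have to be found in the camera images.
- dish0_c (a point): small open stoneware dish, straight-sided and round, 58 mm outside diameter, 42 mm high, wall 4 mm, 0.12 kg. The point is at its centre, 21 mm above its underside; z is its upright axis. All four dishes are alike. This one starts in the tier, near the tier's -y end, with the other end free.
- dish1_c (a point): small open stoneware dish, straight-sided and round, 58 mm outside diameter, 42 mm high, wall 4 mm, 0.12 kg. The point is at its centre, 21 mm above its underside; z is its upright axis. All four dishes are alike. This one starts on the cork mat.
- dish2_c (a point): small open stoneware dish, straight-sided and round, 58 mm outside diameter, 42 mm high, wall 4 mm, 0.12 kg. The point is at its centre, 21 mm above its underside; z is its upright axis. All four dishes are alike. This one starts on the cork mat.
- dish3_c (a point): small open stoneware dish, straight-sided and round, 58 mm outside diameter, 42 mm high, wall 4 mm, 0.12 kg. The point is at its centre, 21 mm above its underside; z is its upright axis. All four dishes are alike. This one starts on the cork mat.
- mat: cork mat, fixed, 250 mm (its x) by 200 mm (its y), 5 mm thick; origin at the centre of its underside. It lies either to the left or to the right of the stack, the isolator box on the other side.
- stack: stack of three grey plastic tiers, fixed, 240 mm deep (its x), 280 mm wide (its y), 153 mm high; origin at the centre of its underside; its front faces its -x, towards the robot. The top tier (z 92 to 148 mm) is a tray that slides out along -x from under the stack's 5 mm roof (top at 153 mm). The lower two tiers do not move.
- tier_floor (a point): point on the tray's inner floor, moving with it, 96 mm above the shelf; axes as stack. The floor spans -87 to +123 mm in x and -125 to +125 mm in y of this point. Side walls stand 24 mm, front panel 52 mm above the floor. At the start the roof covers all beyond x = +43 to +74 mm (by how far it is out); before that it is open from above. The roof clears a standing dish by 10 mm.
- tier_lip (a point): centre of the front face of the tray's pull lip (110 mm wide, 20 mm high, upright, its underside 126 mm above the shelf), the foremost face of the tray, 20 mm before the inside of the front panel, moving with it; 136 mm above the shelf. Pushing it along the stack's +x slides the tray in with about 2 to 4 N.
- tier (a joint): how far the tray is pulled out (m): 0 fully home, 0.17 at most; starts at 0.145 to 0.17. It stays where it is left.
- switch: isolator box, fixed: a white box with grey cover, 140 mm long (its x), 85 mm wide (its y), 85 mm high; origin at the centre of its underside.
- handle_pivot (a point): point on the upright turning axis of the lever handle, at half its blade's height, 103 mm above the shelf and 30 mm towards the box's -x end from its centre; fixed, axes as switch.
- handle_end (a point): middle of the free end of the black lever handle, 85 mm from the axis, moving with it. The handle is a straight blade 14 mm thick, 91 to 115 mm above the shelf, on a hub of 44 mm diameter (86 to 116 mm). Off: it points along the box's +y, across the box, and stands out 42 mm past its side; on: it points along the box's +x, in line with the box.
- handle (a joint): angle of the lever handle (rad): 0 off, 1.571 on, turning clockwise seen from above, with a stop at each end. A spring holds it at either end (about 0.3 N m to leave it, 5 N at 60 mm from the axis), weakens towards the middle, and past 0.79 throws it over to the other end.
- burner: chrome spirit burner with its cap, loose, 72 mm diameter, 50 mm high; origin at the centre of its underside. It stands between the robot and the stack. Leave alone.
- jar: amber glass jar, loose, 68 mm diameter, 120 mm high; origin at the centre of its underside. Leave alone.

How it is judged (in metres and radians):
On the way, in this order (a step that is already met when the one before it is completed fails the run):
1. exactly three dishes stand upright in the tier while it is still pulled out, released, and one on the mat ((((x of dish0_c in the frame of tier_floor between -0.11 and 0.11 m and y of dish0_c in the frame of tier_floor between -0.125 and 0.125 m and z of dish0_c in the frame of tier_floor between 0.01 and 0.032 m and angle between dish0_c's own z axis and vertical below 0.2 rad) and (x of dish2_c in the frame of tier_floor between -0.11 and 0.11 m and y of dish2_c in the frame of tier_floor between -0.125 and 0.125 m and z of dish2_c in the frame of tier_floor between 0.01 and 0.032 m and angle between dish2_c's own z axis and vertical below 0.2 rad) and (x of dish3_c in the frame of tier_floor between -0.11 and 0.11 m and y of dish3_c in the frame of tier_floor between -0.125 and 0.125 m and z of dish3_c in the frame of tier_floor between 0.01 and 0.032 m and angle between dish3_c's own z axis and vertical below 0.2 rad) and (x of dish1_c in the frame of mat between -0.13 and 0.13 m and y of dish1_c in the frame of mat between -0.105 and 0.105 m and z of dish1_c in the frame of mat between 0.018 and 0.036 m and angle between dish1_c's own z axis and vertical below 0.2 rad)) or ((x of dish0_c in the frame of tier_floor between -0.11 and 0.11 m and y of dish0_c in the frame of tier_floor between -0.125 and 0.125 m and z of dish0_c in the frame of tier_floor between 0.01 and 0.032 m and angle between dish0_c's own z axis and vertical below 0.2 rad) and (x of dish1_c in the frame of tier_floor between -0.11 and 0.11 m and y of dish1_c in the frame of tier_floor between -0.125 and 0.125 m and z of dish1_c in the frame of tier_floor between 0.01 and 0.032 m and angle between dish1_c's own z axis and vertical below 0.2 rad) and (x of dish3_c in the frame of tier_floor between -0.11 and 0.11 m and y of dish3_c in the frame of tier_floor between -0.125 and 0.125 m and z of dish3_c in the frame of tier_floor between 0.01 and 0.032 m and angle between dish3_c's own z axis and vertical below 0.2 rad) and (x of dish2_c in the frame of mat between -0.13 and 0.13 m and y of dish2_c in the frame of mat between -0.105 and 0.105 m and z of dish2_c in the frame of mat between 0.018 and 0.036 m and angle between dish2_c's own z axis and vertical below 0.2 rad)) or ((x of dish0_c in the frame of tier_floor between -0.11 and 0.11 m and y of dish0_c in the frame of tier_floor between -0.125 and 0.125 m and z of dish0_c in the frame of tier_floor between 0.01 and 0.032 m and angle between dish0_c's own z axis and vertical below 0.2 rad) and (x of dish1_c in the frame of tier_floor between -0.11 and 0.11 m and y of dish1_c in the frame of tier_floor between -0.125 and 0.125 m and z of dish1_c in the frame of tier_floor between 0.01 and 0.032 m and angle between dish1_c's own z axis and vertical below 0.2 rad) and (x of dish2_c in the frame of tier_floor between -0.11 and 0.11 m and y of dish2_c in the frame of tier_floor between -0.125 and 0.125 m and z of dish2_c in the frame of tier_floor between 0.01 and 0.032 m and angle between dish2_c's own z axis and vertical below 0.2 rad) and (x of dish3_c in the frame of mat between -0.13 and 0.13 m and y of dish3_c in the frame of mat between -0.105 and 0.105 m and z of dish3_c in the frame of mat between 0.018 and 0.036 m and angle between dish3_c's own z axis and vertical below 0.2 rad))) and value of joint tier above 0.06 m and contact force between each of dish0, dish1, dish2, dish3 and the fingers below 0.1 N), for 0.2 s.
2. the tier is pushed fully home (value of joint tier below 0.008 m), for 0.2 s.
3. the handle is turned on (value of joint handle above 1.4 rad), for 0.2 s.
At the end, for the whole second after the job is handed in: exactly three dishes stand upright (within 0.2 rad) and still on the floor of the tier and the fourth upright on the mat, the tier is home to within 8 mm, and the handle is on (above 1.4 rad) ((((x of dish0_c in the frame of tier_floor between -0.11 and 0.11 m and y of dish0_c in the frame of tier_floor between -0.125 and 0.125 m and z of dish0_c in the frame of tier_floor between 0.01 and 0.032 m and angle between dish0_c's own z axis and vertical below 0.2 rad) and (x of dish2_c in the frame of tier_floor between -0.11 and 0.11 m and y of dish2_c in the frame of tier_floor between -0.125 and 0.125 m and z of dish2_c in the frame of tier_floor between 0.01 and 0.032 m and angle between dish2_c's own z axis and vertical below 0.2 rad) and (x of dish3_c in the frame of tier_floor between -0.11 and 0.11 m and y of dish3_c in the frame of tier_floor between -0.125 and 0.125 m and z of dish3_c in the frame of tier_floor between 0.01 and 0.032 m and angle between dish3_c's own z axis and vertical below 0.2 rad) and (x of dish1_c in the frame of mat between -0.13 and 0.13 m and y of dish1_c in the frame of mat between -0.105 and 0.105 m and z of dish1_c in the frame of mat between 0.018 and 0.036 m and angle between dish1_c's own z axis and vertical below 0.2 rad)) or ((x of dish0_c in the frame of tier_floor between -0.11 and 0.11 m and y of dish0_c in the frame of tier_floor between -0.125 and 0.125 m and z of dish0_c in the frame of tier_floor between 0.01 and 0.032 m and angle between dish0_c's own z axis and vertical below 0.2 rad) and (x of dish1_c in the frame of tier_floor between -0.11 and 0.11 m and y of dish1_c in the frame of tier_floor between -0.125 and 0.125 m and z of dish1_c in the frame of tier_floor between 0.01 and 0.032 m and angle between dish1_c's own z axis and vertical below 0.2 rad) and (x of dish3_c in the frame of tier_floor between -0.11 and 0.11 m and y of dish3_c in the frame of tier_floor between -0.125 and 0.125 m and z of dish3_c in the frame of tier_floor between 0.01 and 0.032 m and angle between dish3_c's own z axis and vertical below 0.2 rad) and (x of dish2_c in the frame of mat between -0.13 and 0.13 m and y of dish2_c in the frame of mat between -0.105 and 0.105 m and z of dish2_c in the frame of mat between 0.018 and 0.036 m and angle between dish2_c's own z axis and vertical below 0.2 rad)) or ((x of dish0_c in the frame of tier_floor between -0.11 and 0.11 m and y of dish0_c in the frame of tier_floor between -0.125 and 0.125 m and z of dish0_c in the frame of tier_floor between 0.01 and 0.032 m and angle between dish0_c's own z axis and vertical below 0.2 rad) and (x of dish1_c in the frame of tier_floor between -0.11 and 0.11 m and y of dish1_c in the frame of tier_floor between -0.125 and 0.125 m and z of dish1_c in the frame of tier_floor between 0.01 and 0.032 m and angle between dish1_c's own z axis and vertical below 0.2 rad) and (x of dish2_c in the frame of tier_floor between -0.11 and 0.11 m and y of dish2_c in the frame of tier_floor between -0.125 and 0.125 m and z of dish2_c in the frame of tier_floor between 0.01 and 0.032 m and angle between dish2_c's own z axis and vertical below 0.2 rad) and (x of dish3_c in the frame of mat between -0.13 and 0.13 m and y of dish3_c in the frame of mat between -0.105 and 0.105 m and z of dish3_c in the frame of mat between 0.018 and 0.036 m and angle between dish3_c's own z axis and vertical below 0.2 rad))) and value of joint tier below 0.008 m and value of joint handle above 1.4 rad and linear speed of each of dish0, dish1, dish2, dish3 below 0.03 m/s); the robot touches nothing.
It fails at once if a dish is dropped (falls faster than 0.7 m/s, about 25 mm, out of the fingers) ((linear speed of dish0 above 0.7 m/s and contact force between dish0 and the fingers below 0.1 N) or (linear speed of dish1 above 0.7 m/s and contact force between dish1 and the fingers below 0.1 N) or (linear speed of dish2 above 0.7 m/s and contact force between dish2 and the fingers below 0.1 N) or (linear speed of dish3 above 0.7 m/s and contact force between dish3 and the fingers below 0.1 N)).
It fails at once if the handle is turned past its middle while the tier is not home (value of joint handle above 0.8 rad and value of joint tier above 0.02 m).
It fails at once if the burner or the jar is shifted by more than 30 mm or tipped (distance of any of burner, jar from where it was at the start of the episode above 0.03 m or angle between any of burner, jar's own z axis and vertical above 0.35 rad).
It also fails if it takes over 72 s, if anything falls off the work surface, if the arm or the gripper's body presses on something with over 40 N, if the wrist force passes 120 N, or if a joint passes its speed limit or range.

ROBOT

A 6-joint arm with a two-finger parallel gripper is mounted at the origin on the work surface. World frame = base frame: x ahead of the robot, y to its left, z up, the work surface at z = 0. Lengths are in mm, angles in rad, forces in N, time in s.
With the tool pointing down it reaches from about 325 to 1000 mm from the base axis. Payload 5.1 kg.
Tool frame: the origin (TCP) lies midway between the tips of the shut fingers; the grasp point (between the pads) lies 19 mm behind it; z points along the fingers, y is the line along which they close (so a half turn about z gives the same grasp; the last joint's range is limited). The gripper opens to 85 mm and grips with 20 to 120 N. Pads are 22 mm wide; open, the fingers measure 114 mm over their backs; the gripper's body (76 mm by 85 mm) begins 54 mm behind the grasp point. The pads swing forward as they close: fully open they stand 13 mm farther back than shut.
Start: joints at [1.133, 0.124, 1.65, -0, 1.367, -0.083], TCP at [225.832, 609.495, 231.322] pointing down, gripper open.
Joint ranges: [-2.61, 2.61], [-1.02, 2.33], [0.03, 2.71], [-1.35, 4.49], [0.32, 2.68], [-2.91, 2.91]. Speed limits (rad/s): [2.57, 2.57, 3.14, 3.14, 3.14, 3.14].

INTERFACE

Orientations are given as a rotation vector (axis times angle).
In Python, from workcell import r, camera gives the robot as it stands. The module is installed in compiled form; this text tells all that it offers.
- The arm moves only by the tool send_rows, never from a script. Its argument "series" is a list of rows, each a list of 6 numbers: the shift along the tool's x, y, z in units of 0.5 m (1.0 is 0.5 m), then the turn, a rotation vector about the tool's x, y, z in units of 0.5 rad (1.0 is 0.5 rad). In form: [[dx, dy, dz, ax, ay, az], ...]. A call has 1 to 12 rows; each row is the pose to reach, as a shift and turn from the pose commanded when the call began, along the tool's axes at that moment; what a row does not reach only later rows make up. A row lasts 1/12 s, in which the tool goes at most 41.7 mm and 7.16 degrees, less where a joint would pass 70% of its speed; a pose out of reach is approached as far as the arm can. A call with a number of a shift or a turn outside -1 to 1 is refused whole. A call with a gripper value outside its range is refused whole. "hand" is the opening, from 0 (shut) to 1 (fully open), set as the call begins (left out, the last holds). The fingers move at their own pace and stop on an object; "squeeze" is the grip in N (left out, the last holds). Time passes only in rows, so rows that repeat a pose let the fingers close. It gives the time, the measured TCP pose, the force, the opening and the grip force at its end, in the units of the state.
- r.get_state(): the state, without advancing time (a new reading comes with each control period).
- camera(name): name is "side" or "top"; returns a dict with "image" (400x640x3 uint8, red, green, blue), "z_map" (400x640 float32, mm along the optical axis (not along the pixel's ray), 0 where there is no reading), "intrinsics" (3x3 intrinsics, pixels), "D" ([k1, k2, p1, p2, k3] as OpenCV has them; the pictures are not rectified), "eye" and "attitude" of the camera in the world. Camera axes: x right, y up, looking along -z (the intrinsics and any distortion apply to the point x, -y, -z); pixel columns grow to the right and rows downward; lengths in mm; the calibration is good to about 2 mm. A picture is of the moment at which its call begins.
- r.sign_off(): hands the job in; it is judged then, once.
The state is a dict: "time": time; "joint_pos": joint angles; "joint_vel": joint speeds; "effort": joint torques, N m; "ee_pos": TCP position; "ee_rot": TCP orientation; "contact_force": force on the tool from outside, world axes, zero at the start; "torque": the same for the moment, N m; "grip_width": finger opening in mm; "finger_force": force on a finger pad.
Only numpy, scipy, OpenCV 4.12 (cv2) and the standard library are available. Lean on these libraries where they do the work, as an engineer would, in place of code of your own. Each camera call takes 0.05 s, during which the arm holds its last target. There are 200 camera calls.

## Working session

There is one attempt and no reset: what is moved stays moved. The work goes in short steps, Python scripts to look and compute and a tool call to move; the robot and the scene stay as the last step left them, time stands still between calls to the robot, and variables do not carry over. Pictures are saved under pics/ and viewed, at most 10 in all, crops included, and the job is handed in when it is done.

Besides the shell and the picture viewer there is one more tool, called after ">>>" as a command line: name --pt "numbers of a row" for each row, then --argument value for the rest. send_rows: Moves the arm, as the interface text tells. Its arguments: {"type":"object","properties":{"series":{"type":"array"},"hand":{"type":"number"},"squeeze":{"type":"number"}},"required":["series"]}

```bash
mkdir -p pics
cat > h.py <<'E'
import numpy as np, cv2
from scipy.spatial.transform import Rotation as R
from workcell import r, camera
def rot(a):
    a=np.array(a,float)
    return a if a.shape==(3,3) else R.from_rotvec(a).as_matrix() if a.size==3 else R.from_quat(a).as_matrix()
def cloud(c):
    "world xyz for each pixel from z_map"
    h,w=c['z_map'].shape; K=np.array(c['intrinsics']);D=np.array(c['D'],float)
    u,v=np.meshgrid(np.arange(w),np.arange(h))
    p=cv2.undistortPoints(np.stack([u,v],-1).reshape(-1,1,2).astype(np.float64),K,D).reshape(h,w,2)
    z=c['z_map'].astype(float)
    P=np.stack([p[...,0]*z,-p[...,1]*z,-z],-1)
    W=P@rot(c['attitude']).T+np.array(c['eye']); W[z==0]=np.nan
    return W
def save(c,n): cv2.imwrite('pics/'+n+'.png',c['image'][...,::-1])
E
python3 - <<'E'
from h import *
s=r.get_state(); print({k:np.round(v,3) for k,v in s.items()})
for n in('top','side'):
    c=camera(n); save(c,n+'0'); print(n,c['eye'],c['attitude'],c['D'],c['intrinsics']); np.save(n+'.npy',cloud(c)); np.save(n+'im.npy',c['image'])
E
```

```text
{'time': np.float64(0.0), 'joint_pos': array([ 1.133,  0.125,  1.652,  0.   ,  1.367, -0.083]), 'joint_vel': array([-0.   ,  0.   ,  0.   ,  0.001, -0.002, -0.001]), 'effort': array([-2.0000e-03, -4.2362e+01, -3.6545e+01, -0.0000e+00,  7.0000e-03,
       -0.0000e+00]), 'ee_pos': array([225.57 , 608.933, 230.001]), 'ee_rot': array([-5.540e-01, -3.092e+00,  3.000e-03]), 'contact_force': array([-1.745, -0.136, -0.019]), 'torque': array([-0.043, -0.015, -0.008]), 'finger_force': np.float64(0.0), 'grip_width': np.float64(85.33)}
top [ 381.31641074   37.29144916 1097.65788159] [ 0.13886241 -0.12086757 -1.59446765] [-0.08143886  0.          0.          0.          0.        ] [[457.47915045   0.         316.06169761]
 [  0.         457.47915045 204.93244778]
 [  0.           0.           1.        ]]
side [ 199.0192625  -883.53445214  836.50996218] [ 0.93158837 -0.18939969 -0.34333594] [-0.01188191  0.          0.          0.          0.        ] [[481.60256135   0.         320.43234042]
 [  0.         481.60256135 200.24856422]
 [  0.           0.           1.        ]]
```

View pics/top0.png

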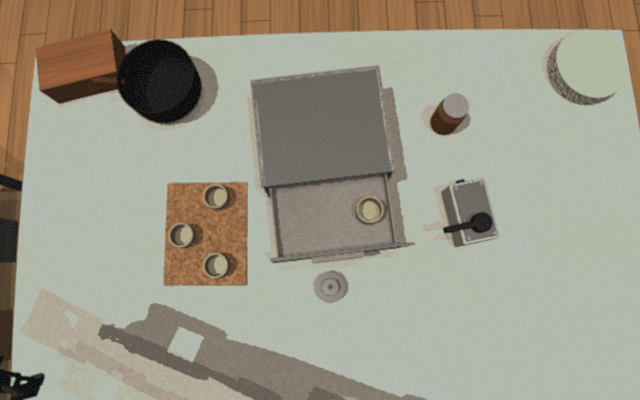

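View pics/side0.png

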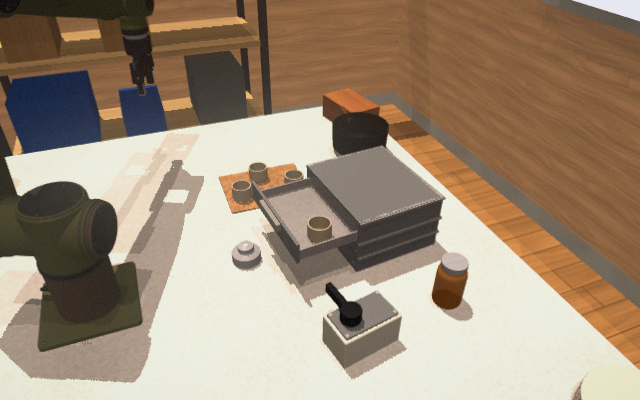

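The top view shows the mat on the left, with dishes near (216,197), (181,236) and (217,265). The tray dish is at (370,209), the burner at (331,286), the handle hub at (481,223) and the handle's free end at (446,230).

Run:
```python
from h import *
W=np.load('top.npy'); im=np.load('topim.npy')
def box(u0,u1,v0,v1,z0,z1):
    S=W[v0:v1,u0:u1].reshape(-1,3); return S[(S[:,2]>z0)&(S[:,2]<z1)]
def circ(n,S):
    (x,y),rad=cv2.minEnclosingCircle(S[:,:2].astype(np.float32)); print(n,len(S),np.round([x,y,rad],1),'zmed',np.round(np.median(S[:,2]),1),np.round(S[:,2].max(),1))
for n,(u,v) in dict(A=(216,197),B=(181,236),C=(217,265)).items(): circ(n,box(u-20,u+20,v-20,v+20,40,53))
circ('T',box(348,392,187,231,130,145))
circ('burner',box(308,352,264,308,30,60)); circ('jar',box(425,475,90,140,110,125)); circ('hub',box(468,496,208,238,107,122))
b=box(440,496,180,245,80,89); print('box',cv2.minAreaRect(b[:,:2].astype(np.float32)))
b=box(438,496,208,238,95,122); print('handle',cv2.minAreaRect(b[:,:2].astype(np.float32)),b[b[:,1].argmax()])
b=box(240,400,55,200,148,158); print('roof',cv2.minAreaRect(b[:,:2].astype(np.float32)), np.median(b[:,2]))
b=box(262,420,235,270,142,153); print('front',cv2.minAreaRect(b[:,:2].astype(np.float32)), len(b))
b=box(262,420,235,270,120,153); print('lip',cv2.minAreaRect(b[:,:2].astype(np.float32)), len(b))
b=box(285,350,195,240,90,102); print('floor',np.median(b[:,2]))
hsv=cv2.cvtColor(im,cv2.COLOR_RGB2HSV)
b=box(150,260,175,295,2,10); print('mat',cv2.minAreaRect(b[:,:2].astype(np.float32)))
cv2.imwrite('pics/crop1.png',cv2.resize(im[160:310,240:520,::-1],None,fx=2.8,fy=2.8,interpolation=cv2.INTER_CUBIC))
```

```text
A 147 [585.6 284.4  29.3] zmed 48.0 52.8
B 169 [495.7 365.4  29.1] zmed 48.1 52.5
C 165 [423.2 283.   29.5] zmed 48.5 53.0
T 174 [529.6 -67.1  28.4] zmed 139.9 143.5
burner 565 [368.1  19.2  35.6] zmed 35.4 55.8
jar 537 [ 763.7 -276.    31.3] zmed 121.8 125.0
hub 354 [ 498.1 -307.4   28.5] zmed 117.6 121.8
box ((526.633056640625, -308.7551574707031), (139.54641723632812, 84.98611450195312), 8.726263046264648)
handle ((497.8570861816406, -282.2635498046875), (102.99893951416016, 42.2797737121582), 89.57390594482422) [ 485.59452884 -230.67146066  101.11050232]
roof ((716.1173095703125, 30.830398559570312), (247.09988403320312, 288.66387939453125), 5.0385894775390625) 155.01940187340097
front ((434.3458251953125, 3.896240234375), (20.299518585205078, 277.365478515625), 5.387174606323242) 817
lip ((447.9802551269531, 3.8591766357421875), (275.4316711425781, 58.5676155090332), 88.41429138183594) 920
floor 98.20862895972897
mat ((502.47015380859375, 323.0309143066406), (273.7558288574219, 294.4062805175781), 89.49519348144531)
```

View pics/crop1.png

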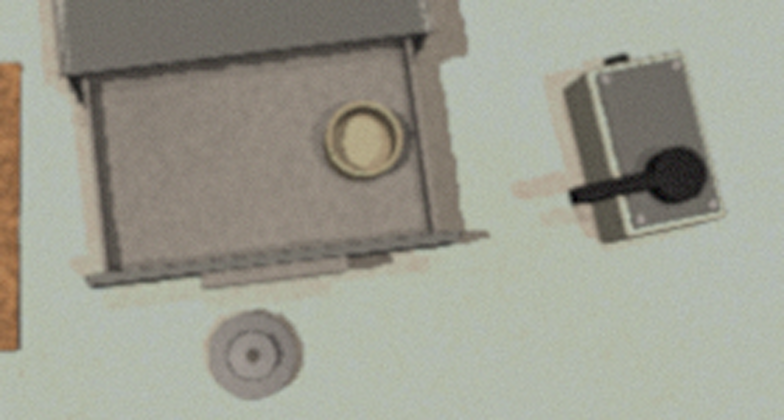

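```bash
cat >> h.py <<'E'
YAW=np.radians(5.0)
def plan(*T,yaw=YAW):
    "tool-axis units from the present pose to each target; turn left to make tool y lie along yaw, tool z down"
    s=r.get_state(); M=rot(s['ee_rot']); p=np.array(s['ee_pos'])
    y=np.array([np.cos(yaw),np.sin(yaw),0]); z=np.array([0,0,-1.]); G=np.stack([np.cross(y,z),y,z],1)
    w=R.from_matrix(M.T@G).as_rotvec()
    for t in T: print(np.round(M.T@(np.array(t)-p)/500,4),'turn',np.round(w/.5,3))
    print(np.round(p,1),'t',round(float(s['time']),2),'F',np.round(s['contact_force'],1),'w',round(float(s['grip_width']),1),'ff',round(float(s['finger_force']),1),'q',np.round(s['joint_pos'],2))
def tier(x,y,o=(531,12.4)): # tier frame -> world
    c,s=np.cos(YAW),np.sin(YAW); return o[0]+c*x-s*y,o[1]+s*x+c*y
E
python3 -c "
from h import *
plan((495.7,365.4,120)); print(tier(-10,0),tier(-10,75))"
```

```text
[-0.6759 -0.2688  0.2207] turn [-4.000e-03  2.000e-03  2.257e+00]
[225.6 609.  230.2] t 0.1 F [-0.1  0.2 -0.4] w 85.1 ff 0.0 q [ 1.13  0.12  1.65  0.    1.37 -0.08]
(np.float64(521.0380530190826), np.float64(11.528442572523419)) (np.float64(514.5013723130082), np.float64(86.24304492940433))
```

>>> send_rows --pt "-0.676 -0.269 0.22 0 0 1" --pt "-0.676 -0.269 0.22 0 0 1" --pt "-0.676 -0.269 0.22 0 0 1" --pt "-0.676 -0.269 0.22 0 0 1" --pt "-0.676 -0.269 0.22 0 0 1" --pt "-0.676 -0.269 0.22 0 0 1" --pt "-0.676 -0.269 0.22 0 0 1" --pt "-0.676 -0.269 0.22 0 0 1" --pt "-0.676 -0.269 0.22 0 0 1" --pt "-0.676 -0.269 0.22 0 0 1" --hand 1 --squeeze 30

```text
time: 0.93
ee_pos: [498.4, 360.9, 118.2]
ee_rot: [-1.309, -2.855, 0.007]
contact_force: [-0.4, -0.1, -0.2]
grip_width: 85.2
finger_force: 0.0
```

>>> send_rows --pt "0 0 0 0 0 1" --pt "0 0 0 0 0 1" --pt "0 0 0 0 0 1" --pt "0 0 0 0 0 1" --pt "0 0 0 0 0 1"

```text
time: 1.35
ee_pos: [495.5, 366.1, 120.9]
ee_rot: [-1.971, -2.446, 0.001]
contact_force: [0.2, 0.1, 0.1]
grip_width: 85.6
finger_force: 0.0
```

>>> send_rows --pt "0 0 0 0 0 0.257" --pt "0 0 0 0 0 0.257" --pt "0 0 0 0 0 0.257" --pt "0 0 0 0 0 0.257"

```text
time: 1.68
ee_pos: [495.8, 366.1, 121.2]
ee_rot: [-2.118, -2.321, 0.0]
contact_force: [0.7, -0.4, 0.7]
grip_width: 85.4
finger_force: 0.0
```

```bash
python3 -c "
from h import *
c=camera('side'); save(c,'side1'); plan((495.7,365.4,60),(495.7,365.4,8))"
```

```text
[-0.0013 -0.0005  0.1225] turn [-0.     0.     0.007]
[-0.0013 -0.0004  0.2265] turn [-0.     0.     0.007]
[495.9 366.1 121.3] t 1.73 F [0.2 0.2 0.8] w 85.3 ff 0.0 q [ 0.55  0.14  1.82 -0.    1.18  0.46]
```

View pics/side1.png

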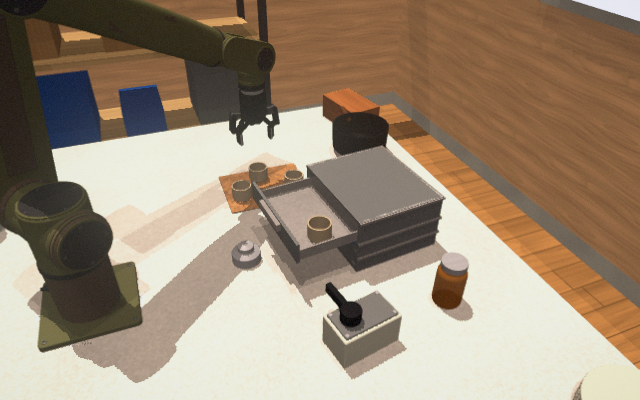

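The side view shows the open fingers at (238,135) and (275,130), centred above dish B at (258,172). Next I descend.

>>> send_rows --pt "-0.001 0 0.06 0 0 0" --pt "-0.001 0 0.12 0 0 0" --pt "-0.001 0 0.16 0 0 0" --pt "-0.001 0 0.19 0 0 0" --pt "-0.001 0 0.21 0 0 0" --pt "-0.001 0 0.222 0 0 0" --pt "-0.001 0 0.227 0 0 0" --pt "-0.001 0 0.227 0 0 0" --pt "-0.001 0 0.227 0 0 0"

```text
time: 2.48
ee_pos: [496.9, 366.0, 9.0]
ee_rot: [2.121, 2.316, 0.003]
contact_force: [-0.2, -0.2, 0.5]
grip_width: 85.1
finger_force: 0.0
```

>>> send_rows --pt "0 0 0 0 0 0" --pt "0 0 0 0 0 0" --pt "0 0 0 0 0 0" --pt "0 0 0 0 0 0" --pt "0 0 0 0 0 0" --pt "0 0 0 0 0 0" --pt "0 0 0 0 0 0" --pt "0 0 0 0 0 0" --hand 0 --squeeze 30

```text
time: 3.15
ee_pos: [496.8, 365.9, 9.0]
ee_rot: [2.122, 2.316, 0.003]
contact_force: [-1.5, -0.3, 5.3]
grip_width: 56.0
finger_force: 33.5
```

>>> send_rows --pt "0 0 -0.02 0 0 0" --pt "0 0 -0.06 0 0 0" --pt "0 0 -0.12 0 0 0" --pt "0 0 -0.18 0 0 0" --pt "0 0 -0.24 0 0 0" --pt "0 0 -0.3 0 0 0" --pt "0 0 -0.34 0 0 0" --pt "0 0 -0.36 0 0 0" --pt "0 0 -0.37 0 0 0" --pt "0 0 -0.37 0 0 0"

```text
time: 3.98
ee_pos: [496.1, 365.4, 193.1]
ee_rot: [2.122, 2.316, 0.001]
contact_force: [-0.8, -1.1, -0.7]
grip_width: 55.7
finger_force: 32.9
```

```bash
python3 -c "
from h import *
plan((*tier(-10,0),190),(*tier(-10,0),101))"
```

```text
[-0.7095 -0.0122  0.0061] turn [ 0.001 -0.     0.   ]
[-0.7095 -0.0123  0.1841] turn [ 0.001 -0.     0.   ]
[496.1 365.4 193.1] t 3.98 F [-0.8 -1.1 -0.7] w 55.7 ff 32.9 q [ 0.55  0.08  1.77 -0.    1.3   0.46]
```

>>> send_rows --pt "-0.03 -0.001 0 0 0 0" --pt "-0.09 -0.002 0 0 0 0" --pt "-0.16 -0.003 0 0 0 0" --pt "-0.23 -0.004 0 0 0 0" --pt "-0.3 -0.005 0 0 0 0" --pt "-0.37 -0.006 0 0 0 0" --pt "-0.44 -0.008 0 0 0 0" --pt "-0.51 -0.009 0 0 0 0" --pt "-0.58 -0.01 0 0 0 0" --pt "-0.64 -0.011 0 0 0 0" --pt "-0.68 -0.012 0 0 0 0" --pt "-0.71 -0.012 0 0 0 0"

```text
time: 4.98
ee_pos: [519.3, 8.6, 190.1]
ee_rot: [-2.123, -2.312, 0.005]
contact_force: [-0.4, 0.4, -0.8]
grip_width: 56.1
finger_force: 32.9
```

```bash
python3 -c "
from h import *
c=camera('side'); save(c,'side2'); plan((*tier(-10,0),130),(*tier(-10,0),102))"
```

```text
[0.0088 0.0041 0.1202] turn [-0.009  0.003 -0.006]
[0.0089 0.0044 0.1762] turn [-0.009  0.003 -0.006]
[519.6   7.1 190.1] t 5.03 F [ 0.4 -2.2 -1. ] w 56.4 ff 32.9 q [-0.09 -0.14  1.98 -0.    1.3  -0.17]
```

View pics/side2.png

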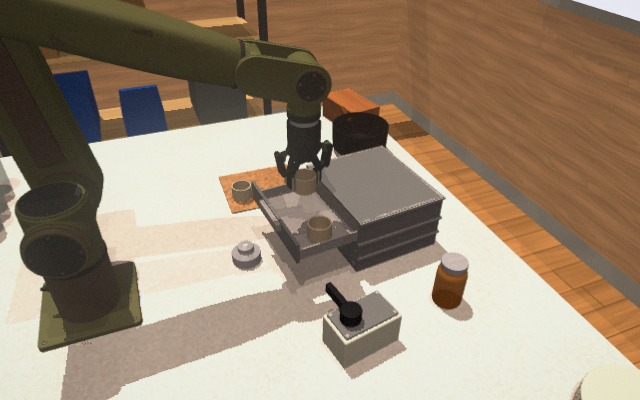

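The dish hangs upright in the fingers at (305,182), above the free part of the tray, clear of the tray dish at (319,229). I lower it in two stages.

>>> send_rows --pt "0 0 0.02 0 0 0" --pt "0 0 0.05 0 0 0" --pt "0 0 0.09 0 0 0" --pt "0 0 0.12 0 0 0" --pt "0 0 0.14 0 0 0" --pt "0 0 0.15 0 0 0" --pt "0 0 0.155 0 0 0" --pt "0 0 0.155 0 0 0"

```text
time: 5.7
ee_pos: [520.8, 11.6, 114.6]
ee_rot: [-2.121, -2.316, 0.001]
contact_force: [0.2, -0.4, -1.2]
grip_width: 55.8
finger_force: 32.9
```

```bash
python3 -c "
from h import *
plan((*tier(-10,0),101))"
```

```text
[-0.0003  0.0006  0.0273] turn [-0.002 -0.     0.002]
[520.8  11.6 114.6] t 5.7 F [ 0.2 -0.4 -1.2] w 55.8 ff 32.9 q [-0.08 -0.06  2.04  0.    1.16 -0.17]
```

>>> send_rows --pt "0 0 0.008 0 0 0" --pt "0 0 0.016 0 0 0" --pt "0 0 0.022 0 0 0" --pt "0 0 0.026 0 0 0" --pt "0 0 0.0275 0 0 0" --pt "0 0 0.0285 0 0 0" --pt "0 0 0.0285 0 0 0"

```text
time: 6.28
ee_pos: [521.2, 11.3, 101.1]
ee_rot: [2.122, 2.316, 0.0]
contact_force: [1.1, -0.5, -1.3]
grip_width: 56.0
finger_force: 32.9
```

>>> send_rows --pt "0 0 0.001 0 0 0" --pt "0 0 0.002 0 0 0" --pt "0 0 0.002 0 0 0"

```text
time: 6.53
ee_pos: [521.2, 11.3, 100.1]
ee_rot: [2.122, 2.316, 0.0]
contact_force: [-0.2, -0.6, -0.6]
grip_width: 56.2
finger_force: 32.9
```

>>> send_rows --pt "0 0 0 0 0 0" --pt "0 0 0 0 0 0" --pt "0 0 0 0 0 0" --pt "0 0 0 0 0 0" --pt "0 0 0 0 0 0" --pt "0 0 0 0 0 0" --hand 1

```text
time: 7.03
ee_pos: [521.2, 11.3, 100.2]
ee_rot: [2.122, 2.316, 0.0]
contact_force: [0.2, 0.1, -0.1]
grip_width: 85.3
finger_force: 0.0
```

>>> send_rows --pt "0 0 -0.02 0 0 0" --pt "0 0 -0.06 0 0 0" --pt "0 0 -0.12 0 0 0" --pt "0 0 -0.16 0 0 0" --pt "0 0 -0.18 0 0 0" --pt "0 0 -0.18 0 0 0"

```text
time: 7.53
ee_pos: [523.0, 11.2, 193.9]
ee_rot: [2.119, 2.313, 0.006]
contact_force: [0.5, 0.4, 0.1]
grip_width: 85.2
finger_force: 0.0
```

```bash
python3 -c "
from h import *
plan((423.2,283,120),(423.2,283,8))"
```

```text
[ 0.5592 -0.1523  0.1463] turn [0.013 0.002 0.001]
[ 0.5595 -0.1537  0.3703] turn [0.013 0.002 0.001]
[523.   11.2 193.9] t 7.53 F [0.5 0.4 0.1] w 85.2 ff 0.0 q [-0.08 -0.14  1.97 -0.    1.3  -0.17]
```

>>> send_rows --pt "0.08 -0.021 0 0 0 0" --pt "0.16 -0.042 0 0 0 0" --pt "0.24 -0.063 0 0 0 0" --pt "0.32 -0.084 0 0 0 0" --pt "0.4 -0.107 0 0 0 0" --pt "0.48 -0.13 0 0 0 0" --pt "0.53 -0.143 0.04 0 0 0" --pt "0.559 -0.15 0.1 0 0 0" --pt "0.559 -0.15 0.14 0 0 0" --pt "0.559 -0.15 0.14 0 0 0" --pt "0.559 -0.15 0.14 0 0 0"

```text
time: 8.45
ee_pos: [420.3, 282.4, 117.6]
ee_rot: [-2.12, -2.316, 0.008]
contact_force: [-0.2, 0.7, 0.3]
grip_width: 85.4
finger_force: 0.0
```

Run:
```python
from h import *
c=camera('top'); save(c,'top2'); W=cloud(c)
def circ(n,u0,u1,v0,v1,z0,z1):
    S=W[v0:v1,u0:u1].reshape(-1,3); S=S[(S[:,2]>z0)&(S[:,2]<z1)]
    (x,y),rad=cv2.minEnclosingCircle(S[:,:2].astype(np.float32)); print(n,len(S),np.round([x,y,rad],1),np.median(S[:,2]))
circ('T',348,392,187,231,130,145); circ('new',312,347,187,240,130,145)
plan((423.2,283,60),(423.2,283,8))
```

```text
T 171 [529.7 -66.4  28.6] 139.72189512418754
new 178 [522.3   9.8  28.9] 139.4134199595842
[0.0003 0.0032 0.1192] turn [-0.003  0.001  0.   ]
[0.0004 0.0033 0.2232] turn [-0.003  0.001  0.   ]
[421.7 282.8 119.6] t 8.5 F [-0.1 -0.8  1.2] w 85.1 ff 0.0 q [ 0.48 -0.09  2.07 -0.    1.17  0.4 ]
```

View pics/top2.png

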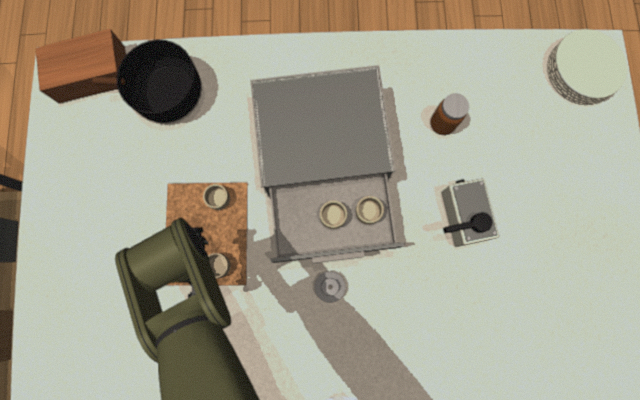

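Dish B now stands in the tray at (333,214), measured at world (522,10). Dish0 has not moved from (370,209), and the gripper is over dish C at (217,265).

>>> send_rows --pt "0 0.001 0.06 0 0 0" --pt "0 0.001 0.12 0 0 0" --pt "0 0.001 0.16 0 0 0" --pt "0 0.001 0.19 0 0 0" --pt "0 0.001 0.21 0 0 0" --pt "0 0.001 0.222 0 0 0" --pt "0 0.001 0.223 0 0 0" --pt "0 0.001 0.223 0 0 0" --pt "0 0.001 0.223 0 0 0"

```text
time: 9.25
ee_pos: [423.7, 283.7, 10.1]
ee_rot: [2.122, 2.316, 0.004]
contact_force: [-0.3, 0.3, 0.5]
grip_width: 85.2
finger_force: 0.0
```

>>> send_rows --pt "0 0 0 0 0 0" --pt "0 0 0 0 0 0" --pt "0 0 0 0 0 0" --pt "0 0 0 0 0 0" --pt "0 0 0 0 0 0" --pt "0 0 0 0 0 0" --pt "0 0 0 0 0 0" --pt "0 0 0 0 0 0" --hand 0 --squeeze 30

```text
time: 9.92
ee_pos: [423.2, 283.6, 9.7]
ee_rot: [2.122, 2.316, 0.002]
contact_force: [-1.9, -1.1, 5.5]
grip_width: 57.8
finger_force: 32.7
```

>>> send_rows --pt "0 0 -0.02 0 0 0" --pt "0 0 -0.06 0 0 0" --pt "0 0 -0.12 0 0 0" --pt "0 0 -0.18 0 0 0" --pt "0 0 -0.24 0 0 0" --pt "0 0 -0.3 0 0 0" --pt "0 0 -0.34 0 0 0" --pt "0 0 -0.36 0 0 0" --pt "0 0 -0.37 0 0 0" --pt "0 0 -0.37 0 0 0"

```text
time: 10.75
ee_pos: [422.5, 283.2, 194.0]
ee_rot: [2.122, 2.316, 0.001]
contact_force: [1.0, -0.3, -1.9]
grip_width: 57.4
finger_force: 32.8
```

```bash
python3 -c "
from h import *
plan((*tier(-10,75),192))"
```

```text
[-0.4086  0.1488  0.0039] turn [ 0.001 -0.     0.001]
[422.5 283.2 194. ] t 10.75 F [ 1.  -0.3 -1.9] w 57.4 ff 32.8 q [ 0.48 -0.17  2.   -0.    1.31  0.4 ]
```

>>> send_rows --pt "-0.015 0.006 0 0 0 0" --pt "-0.05 0.018 0 0 0 0" --pt "-0.1 0.036 0 0 0 0" --pt "-0.15 0.055 0 0 0 0" --pt "-0.2 0.073 0 0 0 0" --pt "-0.25 0.091 0 0 0 0" --pt "-0.3 0.109 0 0 0 0" --pt "-0.345 0.126 0 0 0 0" --pt "-0.38 0.138 0 0 0 0" --pt "-0.4 0.146 0 0 0 0" --pt "-0.409 0.149 0 0 0 0" --pt "-0.409 0.149 0 0 0 0"

```text
time: 11.75
ee_pos: [514.2, 85.2, 192.2]
ee_rot: [-2.123, -2.314, 0.003]
contact_force: [-1.1, 1.0, -2.2]
grip_width: 57.3
finger_force: 32.8
```

>>> send_rows --pt "0 0 0.02 0 0 0" --pt "0 0 0.05 0 0 0" --pt "0 0 0.09 0 0 0" --pt "0 0 0.12 0 0 0" --pt "0 0 0.14 0 0 0" --pt "0 0 0.15 0 0 0" --pt "0 0 0.155 0 0 0" --pt "0 0 0.155 0 0 0"

```text
time: 12.42
ee_pos: [514.4, 86.4, 115.8]
ee_rot: [-2.121, -2.317, 0.0]
contact_force: [0.2, -0.4, -1.3]
grip_width: 57.3
finger_force: 32.8
```

```bash
python3 -c "
from h import *
plan((*tier(-10,75),101.5))"
```

```text
[-0.0003  0.0001  0.0287] turn [-0.001 -0.     0.002]
[514.4  86.4 115.8] t 12.42 F [ 0.2 -0.4 -1.3] w 57.3 ff 32.8 q [ 0.06 -0.06  2.04  0.    1.16 -0.02]
```

>>> send_rows --pt "0 0 0.008 0 0 0" --pt "0 0 0.016 0 0 0" --pt "0 0 0.022 0 0 0" --pt "0 0 0.026 0 0 0" --pt "0 0 0.0275 0 0 0" --pt "0 0 0.0295 0 0 0" --pt "0 0 0.0305 0 0 0" --pt "0 0 0.0305 0 0 0" --pt "0 0 0.0305 0 0 0"

```text
time: 13.17
ee_pos: [514.7, 86.0, 101.0]
ee_rot: [2.122, 2.316, 0.0]
contact_force: [0.2, 0.4, -2.1]
grip_width: 57.7
finger_force: 32.8
```

>>> send_rows --pt "0 0 0 0 0 0" --pt "0 0 0 0 0 0" --pt "0 0 0 0 0 0" --pt "0 0 0 0 0 0" --pt "0 0 0 0 0 0" --pt "0 0 0 0 0 0" --hand 1

```text
time: 13.67
ee_pos: [514.7, 86.0, 101.0]
ee_rot: [2.122, 2.316, 0.0]
contact_force: [0.6, -0.0, 0.1]
grip_width: 85.7
finger_force: 0.0
```

>>> send_rows --pt "0 0 -0.02 0 0 0" --pt "0 0 -0.06 0 0 0" --pt "0 0 -0.12 0 0 0" --pt "0 0 -0.16 0 0 0" --pt "0 0 -0.18 0 0 0" --pt "0 0 -0.18 0 0 0"

```text
time: 14.17
ee_pos: [516.5, 86.1, 194.7]
ee_rot: [2.119, 2.313, 0.007]
contact_force: [0.8, 1.3, -0.8]
grip_width: 85.3
finger_force: 0.0
```

```bash
python3 -c "
from h import *
plan((*tier(-160,0),190),(*tier(-160,0),128)); print(tier(-107,0))"
```

```text
[-0.1494 -0.304   0.0074] turn [0.013 0.    0.001]
[-0.1493 -0.3048  0.1314] turn [0.013 0.    0.001]
[516.5  86.1 194.7] t 14.17 F [ 0.8  1.3 -0.8] w 85.3 ff 0.0 q [ 0.06 -0.14  1.97 -0.    1.3  -0.02]
(np.float64(424.40716730418325), np.float64(3.074335526000576))
```

>>> send_rows --pt "-0.03 -0.06 0 0 0 0" --pt "-0.06 -0.12 0 0 0 0" --pt "-0.09 -0.18 0 0 0 0" --pt "-0.12 -0.24 0 0 0 0" --pt "-0.149 -0.3 0 0 0 0" --pt "-0.149 -0.3 0 0 0 0" --pt "-0.149 -0.3 0 0 0 0" --pt "-0.149 -0.3 0 0 0 0" --pt "-0.149 -0.3 0 0 0 0" --hand 0

```text
time: 14.92
ee_pos: [372.0, -1.0, 190.4]
ee_rot: [-2.121, -2.316, 0.001]
contact_force: [-0.1, -0.5, 0.7]
grip_width: -0.0
finger_force: 0.0
```

>>> send_rows --pt "0 0 0.04 0 0 0" --pt "0 0 0.08 0 0 0" --pt "0 0 0.115 0 0 0" --pt "0 0 0.124 0 0 0" --pt "0 0 0.124 0 0 0" --pt "0 0 0.124 0 0 0" --pt "0 0 0.124 0 0 0"

```text
time: 15.5
ee_pos: [372.7, -1.3, 130.1]
ee_rot: [2.121, 2.316, 0.001]
contact_force: [-0.2, 0.1, -0.4]
grip_width: 0.0
finger_force: 0.0
```

Run:
```python
from h import *
c=camera('side'); save(c,'side3'); c=camera('top'); W=cloud(c)
S=W[160:240,265:400].reshape(-1,3); S=S[(S[:,2]>130)&(S[:,2]<147)]
import scipy.cluster.vq as q
k,l=q.kmeans2(S[:,:2],np.array([[529,-67],[522,10],[514,86.]]))
for i in range(3):
    T=S[l==i]; print(len(T),cv2.minEnclosingCircle(T[:,:2].astype(np.float32)))
plan((*tier(-120,0),128))
```

```text
180 ((555.8209228515625, -84.88006591796875), 60.15383529663086)
184 ((522.173095703125, 9.820619583129883), 28.8817195892334)
183 ((539.7284545898438, 109.42903137207031), 62.723514556884766)
[-0.0002  0.0778  0.0046] turn [0.004 0.001 0.001]
[372.7  -1.4 130.2] t 15.6 F [ 0.6  0.  -0.3] w 0.3 ff 0.0 q [-0.15 -0.47  2.34  0.    1.27 -0.24]
```

View pics/side3.png

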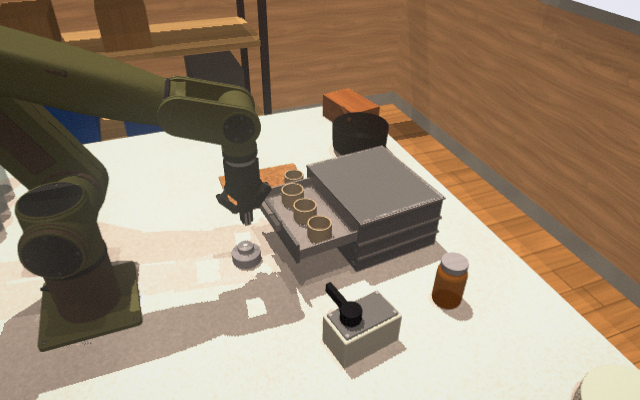

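Three dishes stand upright in the tray at (292,192), (305,211) and (319,229). The shut fingers are at (247,218), in front of the lip and above the burner. Next comes the push.

>>> send_rows --pt "0 0.02 0.004 0 0 0" --pt "0 0.04 0.004 0 0 0" --pt "0 0.055 0.004 0 0 0" --pt "0 0.063 0.004 0 0 0" --pt "0 0.07 0.004 0 0 0" --pt "0 0.077 0.004 0 0 0" --pt "0 0.084 0.004 0 0 0" --pt "0 0.091 0.004 0 0 0" --pt "0 0.099 0.004 0 0 0" --pt "0 0.108 0.004 0 0 0" --pt "0 0.118 0.004 0 0 0" --pt "0 0.128 0.004 0 0 0"

```text
time: 16.6
ee_pos: [435.8, 4.4, 126.8]
ee_rot: [-2.122, -2.316, -0.0]
contact_force: [-2.4, 0.9, 2.2]
grip_width: -0.0
finger_force: 1.0
```

>>> send_rows --pt "0 0.01 0 0 0 0" --pt "0 0.021 0 0 0 0" --pt "0 0.033 0 0 0 0" --pt "0 0.046 0 0 0 0" --pt "0 0.06 0 0 0 0" --pt "0 0.074 0 0 0 0" --pt "0 0.088 0 0 0 0" --pt "0 0.102 0 0 0 0" --pt "0 0.116 0 0 0 0" --pt "0 0.13 0 0 0 0" --pt "0 0.142 0 0 0 0" --pt "0 0.152 0 0 0 0"

```text
time: 17.6
ee_pos: [511.8, 11.0, 126.6]
ee_rot: [-2.122, -2.316, 0.0]
contact_force: [-1.7, 1.4, 0.7]
grip_width: -0.1
finger_force: 1.0
```

Run:
```python
from h import *
c=camera('side'); save(c,'side4'); plan((*tier(42,0),128))
```

```text
[-1.000e-04  1.208e-01 -2.000e-03] turn [0.003 0.001 0.001]
[512.7  10.8 126.9] t 17.65 F [-0.5  0.3  0.2] w -0.1 ff 0.0 q [-0.08 -0.09  2.05 -0.    1.18 -0.17]
```

View pics/side4.png

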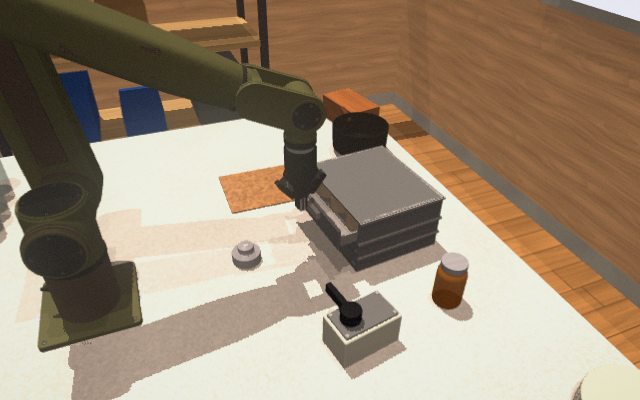

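The tray is most of the way in, with the gripper at the lip at (303,205), and the contact forces are small. I continue gently.

>>> send_rows --pt "0 0.008 0 0 0 0" --pt "0 0.02 0 0 0 0" --pt "0 0.033 0 0 0 0" --pt "0 0.046 0 0 0 0" --pt "0 0.058 0 0 0 0" --pt "0 0.068 0 0 0 0" --pt "0 0.077 0 0 0 0" --pt "0 0.085 0 0 0 0" --pt "0 0.092 0 0 0 0" --pt "0 0.098 0 0 0 0" --pt "0 0.102 0 0 0 0" --pt "0 0.105 0 0 0 0"

```text
time: 18.65
ee_pos: [560.4, 15.2, 126.8]
ee_rot: [-2.117, -2.312, 0.011]
contact_force: [-19.6, -1.0, 12.1]
grip_width: 0.1
finger_force: 9.9
```

>>> send_rows --pt "0 0.003 0 0 0 0" --pt "0 0.006 0 0 0 0" --pt "0 0.009 0 0 0 0" --pt "0 0.012 0 0 0 0" --pt "0 0.012 0 0 0 0"

```text
time: 19.07
ee_pos: [560.5, 15.3, 126.8]
ee_rot: [-2.109, -2.304, 0.03]
contact_force: [-38.7, -3.4, 24.5]
grip_width: -0.5
finger_force: 20.1
```

>>> send_rows --pt "0 0.003 0 0 0 0" --pt "0 0.006 0 0 0 0" --pt "0 0.008 0 0 0 0" --pt "0 0.008 0 0 0 0"

```text
time: 19.4
ee_pos: [560.6, 15.3, 126.8]
ee_rot: [-2.104, -2.299, 0.042]
contact_force: [-53.8, -5.7, 34.6]
grip_width: -0.0
finger_force: 28.2
```

>>> send_rows --pt "0 -0.03 0 0 0 0" --pt "0 -0.06 0 0 0 0" --pt "0 -0.12 0 0 0 0" --pt "0 -0.18 0 0 0 0" --pt "0 -0.18 0 0 0 0"

```text
time: 19.82
ee_pos: [479.5, 8.6, 125.2]
ee_rot: [-2.121, -2.314, 0.003]
contact_force: [0.1, 0.4, 0.1]
grip_width: 0.1
finger_force: 0.0
```

>>> send_rows --pt "0 0 -0.06 0 0 0" --pt "-0.04 0 -0.12 0 0 0" --pt "-0.1 0 -0.14 0 0 0" --pt "-0.18 0 -0.14 0 0 0" --pt "-0.26 0 -0.14 0 0 0" --pt "-0.34 0 -0.14 0 0 0" --pt "-0.42 0 -0.14 0 0 0" --pt "-0.5 0 -0.14 0 0 0" --pt "-0.5 0 -0.14 0 0 0"

```text
time: 20.57
ee_pos: [506.5, -247.0, 197.5]
ee_rot: [2.126, 2.307, -0.002]
contact_force: [0.7, 0.4, 0.7]
grip_width: 0.1
finger_force: 0.0
```

Run:
```python
from h import *
c=camera('top'); save(c,'top5'); W=cloud(c)
S=W[150:225,250:400].reshape(-1,3); S=S[(S[:,2]>120)&(S[:,2]<165)]
d=np.array([np.cos(YAW),np.sin(YAW)]); n=np.array([-d[1],d[0]])
a=(S[:,:2]-[596.5,20.3])@d; b=(S[:,:2]-[596.5,20.3])@n
for lo in range(-120,121,20):
    m=(b>lo)&(b<lo+20); print(lo,np.round(a[m].min(),1) if m.any() else None,end='; ')
print(); y=np.array([np.cos(np.radians(8.7)),np.sin(np.radians(8.7))]); pv=np.array([497,-313.3])
plan((445,-262,190),(445,-262,98))
```

```text
-120 -9.5; -100 -10.0; -80 -10.0; -60 -22.3; -40 -22.3; -20 -22.3; 0 -22.3; 20 -22.3; 40 -22.4; 60 -11.0; 80 -11.0; 100 -11.1; 120 -11.3; 
[-0.0254 -0.1252  0.0142] turn [ 0.003  0.002 -0.009]
[-0.0252 -0.1255  0.1982] turn [ 0.003  0.002 -0.009]
[ 506.3 -244.1  197.2] t 20.62 F [-0.1  0.1  0.2] w 0.2 ff 0.0 q [-0.54 -0.05  1.88 -0.    1.3  -0.63]
```

View pics/top5.png

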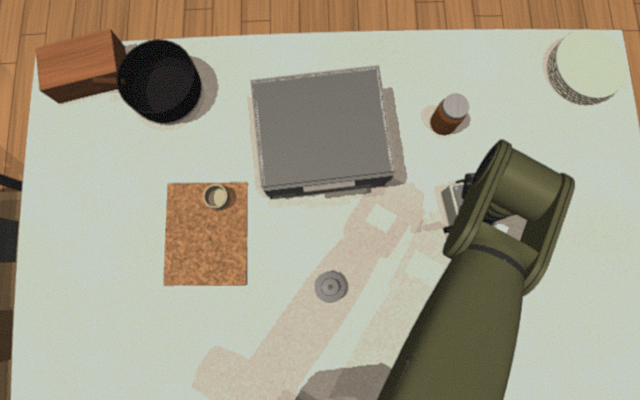

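The tray is nearly in: the lip shows at (330,186), and the fourth dish is on the mat at (215,197). Burner and jar have not moved. I check how far the tray stands from home by comparing its front with the lower tiers' fronts.

Run:
```python
from h import *
d=np.array([np.cos(YAW),np.sin(YAW)]); n=np.array([-d[1],d[0]])
def prof(W,name):
    P=W.reshape(-1,3); P=P[np.isfinite(P[:,0])]; a=(P[:,:2]-[596.5,20.3])@d; b=(P[:,:2]-[596.5,20.3])@n
    for br in ((-135,-60),(-50,50),(60,135)):
        print(name,br,end=' ')
        for z in range(10,165,10):
            m=(P[:,2]>z)&(P[:,2]<z+10)&(b>br[0])&(b<br[1])&(a>-45)&(a<60)
            print(z,(np.round(np.percentile(a[m],[3,25,50]),1),m.sum()) if m.sum()>5 else '-',end='; ')
        print()
prof(cloud(camera('top')),'top'); prof(cloud(camera('side')),'side')
W=np.load('top.npy').reshape(-1,3); W=W[np.isfinite(W[:,0])]; a=(W[:,:2]-[596.5,20.3])@d; b=(W[:,:2]-[596.5,20.3])@n
m=(abs(b)<40)&(W[:,2]>120)&(W[:,2]<147)&(a<-120)
print('lip start',np.percentile(a[m],[1,5,50])); m=(abs(b)<110)&(W[:,2]>150)&(a>-40); print('roof',np.percentile(a[m],[0.2,1,99,99.8]))
```

```text
top (-135, -60) 10 (array([-1.4, -0.2,  1.2]), np.int64(82)); 20 -; 30 -; 40 -; 50 (array([-1.7, -1.1, -0.9]), np.int64(23)); 60 -; 70 -; 80 -; 90 (array([-9.1, -8.7, -8.4]), np.int64(16)); 100 (array([-9.6, -9.3, -9. ]), np.int64(25)); 110 (array([-10.1,  -9.4,  -9. ]), np.int64(32)); 120 (array([-9.9, -9.2, -8.9]), np.int64(31)); 130 (array([-10.2,  -9.3,  -9. ]), np.int64(32)); 140 (array([-9.8, -8.8, -7.1]), np.int64(99)); 150 (array([-5.9, 10.1, 26.4]), np.int64(1053)); 160 -; 
top (-50, 50) 10 (array([-2.4, -1.9, -1.1]), np.int64(62)); 20 -; 30 -; 40 -; 50 -; 60 -; 70 -; 80 -; 90 -; 100 -; 110 -; 120 -; 130 (array([-22.5, -22. , -21.8]), np.int64(36)); 140 (array([-22.1, -18.9, -14.5]), np.int64(356)); 150 (array([-9. ,  8.3, 25.1]), np.int64(1462)); 160 (array([26.2, 33.8, 42.2]), np.int64(6)); 
top (60, 135) 10 (array([-2.7, -1.4,  0.3]), np.int64(87)); 20 -; 30 -; 40 -; 50 (array([-3.2, -2.7, -2.6]), np.int64(24)); 60 -; 70 -; 80 -; 90 (array([-10.6,  -9.9,  -9.7]), np.int64(12)); 100 (array([-10.8, -10.4, -10.3]), np.int64(33)); 110 (array([-10.8, -10.6, -10.2]), np.int64(3
[... 1065 characters left out ...]
4,  0.5]), np.int64(12)); 30 (array([-3.6, -2.6,  0. ]), np.int64(7)); 40 (array([-5.4, -4. , -2.4]), np.int64(31)); 50 (array([-5.6, -4. ,  0.3]), np.int64(86)); 60 (array([-5.5, -3.7, -1.7]), np.int64(24)); 70 -; 80 -; 90 (array([-12.8, -12.2, -11.8]), np.int64(19)); 100 (array([-13.7, -13.1, -12.4]), np.int64(34)); 110 (array([-14.8, -12.8, -12.3]), np.int64(33)); 120 (array([-14. , -12.8, -12.1]), np.int64(34)); 130 (array([-14.2, -12.9, -12.3]), np.int64(36)); 140 (array([-13.6, -12.2, -10.4]), np.int64(83)); 150 (array([-4.6,  2.3, 11.7]), np.int64(205)); 160 -; 
lip start [-173.11792378 -173.00240635 -167.61702016]
roof [-2.01611499e+00 -2.22960725e-01  2.39263888e+02  2.41465418e+02]
```

The panel front sits 8 mm ahead of the fixed fronts, which is one panel thickness. The tray moved 151 mm to a hard stop, so it is home. The handle is next.

>>> send_rows --pt "-0.025 -0.06 0 0 0 0" --pt "-0.025 -0.125 0.03 0 0 0" --pt "-0.025 -0.125 0.08 0 0 0" --pt "-0.025 -0.125 0.13 0 0 0" --pt "-0.025 -0.125 0.17 0 0 0" --pt "-0.025 -0.125 0.198 0 0 0" --pt "-0.025 -0.125 0.198 0 0 0" --pt "-0.025 -0.125 0.198 0 0 0"

```text
time: 21.38
ee_pos: [444.4, -257.1, 97.4]
ee_rot: [-2.119, -2.317, -0.0]
contact_force: [-0.2, -0.4, 0.5]
grip_width: 0.4
finger_force: 0.0
```

Run:
```python
from h import *
pv=np.array([497,-313.3]); T=[]
for th in np.r_[-.1,np.arange(0,1.15,.1)]:
    h=np.radians(98.7)-th; t=h-np.pi/2
    p=pv+57*np.array([np.cos(h),np.sin(h)])-22*np.array([np.cos(t),np.sin(t)]); T.append((*p,98))
plan(*T)
```

```text
[-0.016   0.0329 -0.0013] turn [-0.002 -0.002  0.004]
[-0.0104  0.0437 -0.0013] turn [-0.002 -0.002  0.004]
[-0.0058  0.055  -0.0013] turn [-0.002 -0.002  0.004]
[-0.0025  0.0668 -0.0013] turn [-0.002 -0.002  0.004]
[-0.0003  0.0788 -0.0013] turn [-0.002 -0.002  0.004]
[ 0.0007  0.091  -0.0013] turn [-0.002 -0.002  0.004]
[ 0.0005  0.1032 -0.0013] turn [-0.002 -0.002  0.004]
[-0.001   0.1153 -0.0013] turn [-0.002 -0.002  0.004]
[-0.0036  0.1272 -0.0013] turn [-0.002 -0.002  0.004]
[-0.0074  0.1388 -0.0013] turn [-0.002 -0.002  0.004]
[-0.0124  0.15   -0.0014] turn [-0.002 -0.002  0.004]
[-0.0185  0.1606 -0.0014] turn [-0.002 -0.002  0.004]
[-0.0256  0.1705 -0.0014] turn [-0.002 -0.002  0.004]
[ 444.4 -257.1   97.4] t 21.38 F [-0.2 -0.4  0.5] w 0.4 ff 0.0 q [-0.63 -0.05  2.07  0.    1.13 -0.72]
```

>>> send_rows --pt "-0.012 0.033 0 0 0 0" --pt "-0.01 0.044 0 0 0 0" --pt "-0.006 0.055 0 0 0 0" --pt "-0.003 0.067 0 0 0 0" --pt "0 0.079 0 0 0 0" --pt "0 0.091 0 0 0 0" --pt "0 0.103 0 0 0 0" --pt "-0.001 0.115 0 0 0 0" --pt "-0.004 0.127 0 0 0 0" --pt "-0.007 0.139 0 0 0 0" --pt "-0.012 0.15 0 0 0 0" --pt "-0.018 0.16 0 0 0 0"

```text
time: 22.38
ee_pos: [526.3, -260.5, 98.5]
ee_rot: [2.121, 2.316, 0.002]
contact_force: [0.1, -0.5, -0.8]
grip_width: 0.0
finger_force: 0.0
```

>>> send_rows --pt "-0.008 0.01 0 0 0 0" --pt "-0.008 0.01 0 0 0 0" --pt "0.02 -0.02 0 0 0 0" --pt "0.02 -0.05 -0.04 0 0 0" --pt "0.02 -0.1 -0.12 0 0 0" --pt "0.02 -0.18 -0.2 0 0 0" --pt "0.02 -0.26 -0.24 0 0 0" --pt "0.02 -0.34 -0.24 0 0 0" --pt "0.02 -0.4 -0.24 0 0 0" --pt "0.02 -0.4 -0.24 0 0 0"

```text
time: 23.22
ee_pos: [321.4, -268.4, 219.2]
ee_rot: [2.124, 2.312, -0.003]
contact_force: [0.3, -0.4, -0.4]
grip_width: -0.1
finger_force: 0.0
```

Run:
```python
from h import *
c=camera('side'); W=cloud(c); t=camera('top'); V=cloud(t)
for X in (W,V):
    S=X.reshape(-1,3); S=S[(S[:,2]>95)&(S[:,2]<122)&(abs(S[:,0]-520)<90)&(abs(S[:,1]+300)<90)]
    print(len(S), cv2.minAreaRect(S[:,:2].astype(np.float32)) if len(S) else '')
cv2.imwrite('pics/fin.png',np.vstack([c['image'],t['image'][60:300]])[:600,:,::-1]); plan((0,0,0))
```

```text
748 ((528.305419921875, -317.6501159667969), (44.3246955871582, 107.61152648925781), 88.95928192138672)
622 ((527.9552001953125, -313.3753967285156), (41.69292068481445, 102.78766632080078), 89.43609619140625)
[ 0.5902 -0.6008  0.4348] turn [ 0.004  0.004 -0.005]
[ 323.8 -268.4  218.5] t 23.32 F [ 0.9  0.7 -0. ] w -0.3 ff 0.0 q [-0.82 -0.41  2.15  0.    1.4  -0.9 ]
```

View pics/fin.png

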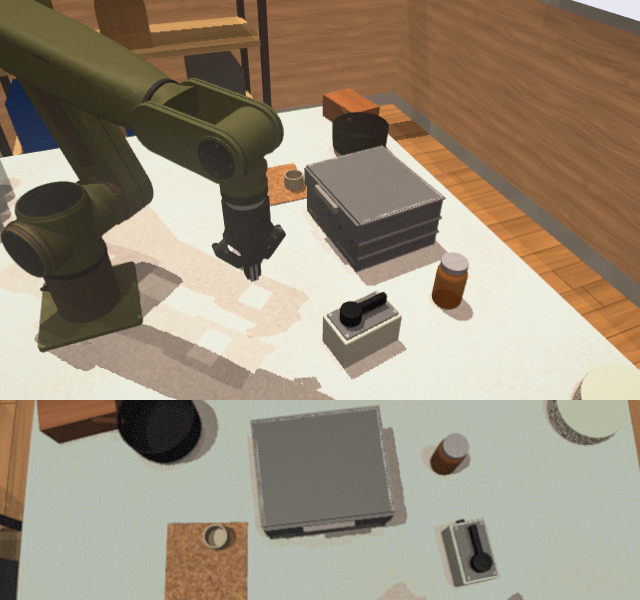

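The handle at (362,305) lies along the box's long side, the tier is shut, and the last dish stands on the mat at (293,180). The jar is untouched, and the gripper is clear of everything. I hand the job in.

```bash
python3 -c "
from h import *
print(r.sign_off())"
```

```text
the job is handed in; nothing more can be done
None
```

I handed the job in at about 23 s of robot time: three dishes are in the closed tier, one is on the mat, the handle is on, and the burner and jar were not touched; the hand-in gave no verdict.

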